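Dock the drive tray in the drawer organiser and cam-lock its stop at the mark

ROBOT

A 6-joint arm with a two-finger parallel gripper is mounted at the origin on the work surface. World frame = base frame: x ahead of the robot, y to its left, z up, the work surface at z = 0. Lengths are in m, angles in rad, forces in N, time in s.
With the tool pointing down it reaches from about 0.325 to 0.9 m from the base axis. Payload 6.1 kg.
Tool frame: the origin (TCP) lies midway between the tips of the shut fingers; the grasp point (between the pads) lies 19 mm behind it; z points along the fingers, y is the direction in which the jaws open and shut (so a half turn about z gives the same grasp; the last joint's range is limited). The gripper opens to 85 mm and grips with 20 to 120 N. Pads are 22 mm wide; open, the fingers measure 114 mm over their backs; the gripper's body (76 mm by 85 mm) begins 54 mm behind the grasp point. The pads swing forward as they close: fully open they stand 13 mm farther back than shut.
Start: joints at [0.983, 0.22, 1.526, -0, 1.395, -0.126], TCP at [0.278, 0.56, 0.231] pointing down, gripper open.
Joint ranges: [-2.98, 2.98], [-0.91, 2.08], [0.09, 2.57], [-1.24, 4.39], [0.2, 2.65], [-2.68, 2.68]. Speed limits (rad/s): [2.57, 2.57, 3.01, 3.14, 3.14, 3.14].

INTERFACE

Orientations are given as a unit quaternion [w, x, y, z].
In Python, from bench import telemetry, optics, job_done gives the robot as it stands. The module is installed in compiled form; this text tells all that it offers.
- The arm moves only by the tool arm_command, never from a script. Its argument "steps" is a list of rows, each a list of 3 entries, a list of its own where there are three numbers: the turn, a rotation vector about the tool's x, y, z in degrees, then the shift along the tool's x, y, z in m, then the opening, from -1 (shut) to 1 (fully open), so that 0 is half open. In form: [[[rx, ry, rz], [x, y, z], jaw], ...]. A call has 1 to 10 rows; each row shifts and turns the commanded pose from where the row before left it, along the tool's axes as they then stand; what a row does not reach is not made up. A row lasts 1/12 s, in which the tool goes at most 41.7 mm and 7.16 degrees, less where a joint would pass 70% of its speed; a pose out of reach is approached as far as the arm can. A call with a gripper value outside its range is refused whole. The fingers move at their own pace and stop on an object; the grip force is fixed at half the most. Time passes only in rows, so rows that do not move let the fingers close. It gives the time, the measured TCP pose, the force and the opening at its end, in the units of the state.
- telemetry.observe(): the state, without advancing time (a new reading comes with each control period).
- optics.snapshot(name): name is "side" or "top"; returns the picture (384x512x3 uint8, blue, green, red); there is no depth.
- optics.camera_params(name): a dict with "fovy" (degrees; the focal length in pixels is half the picture's height over the tangent of half this angle, whatever the lens; pixels are square), "cx", "cy" (the principal point, pixels), "R" (3x3) and "t" (3): a world point X has camera coordinates R X + t. Camera axes: x right, y down, z forward; pixel columns grow to the right and rows downward; lengths in m; the calibration is good to about 2 mm. A picture is of the moment at which its call begins. camera_params takes no time and is no camera call.
- job_done(): hands the job in, once; it reports no verdict.
Trained networks look in the newest picture that a camera, given by its name, has taken for a name from the list of things; names that differ only in an ending like _2 or _b are one class to them, and where a whole thing is asked for, a point or a joint stands for the part that bears it (a point fixed in the world has none). Each returns a list of dicts, best first, with "score" (0 to 1); they miss things now and then, are a little off and sometimes report something else, mostly with a low value. They report only what shows in the picture. A call takes as long as a camera call.
- optics.spot_in(camera, thing): "point" ([column, row] in pixels, amid what is visible of it).
- optics.mark_of(camera, thing): "point" ([column, row] in pixels: a listed point, or the origin of a listed thing).
The state is a dict: "time_s": time; "qpos": joint angles; "qvel": joint speeds; "joint_efforts": joint torques, N m; "position": TCP position; "tcp_rot": TCP orientation; "wrist_force": force on the tool from outside, world axes, zero at the start; "ft_torque": the same for the moment, N m; "grip_width": opening from 0.0 (shut) to 1.0 (fully open).
Only numpy, scipy, OpenCV 4.12 (cv2) and the standard library are available. Lean on these libraries where they do the work, as an engineer would, in place of code of your own. Each camera call takes 0.05 s, during which the arm holds its last target.

TASK

Slide the loaded wooden tray along the organiser and under the lips of its slotted bay until it is fully home against the end wall, with the two drives still lying in it. Then, with its cam lever still open, bring the sliding stop up behind the tray until the front face of its plate is level with the long dark line, and squeeze the cam lever shut against the plate while holding the stop at that line. Finish holding: do not let go, keep lever and plate squeezed together in the gripper, and leave the other things in the drawer where they lie.

Things in the scene. Friction and masses are not known exactly. Their poses are not given: they have to be found in the camera images.
- organiser: Fixed beech organiser on the drawer bottom (6 mm above the work surface; drawer walls 55 mm high). Origin on its underside, z up, x along its length towards the slotted bay, y across. Board 380 x 120 x 10 mm (x -200 to +180 mm), top at z = 10 mm, flush aluminium T-track down the middle. Low scaled walls along the open part (x -200 to 54): top z = 22 mm, inner faces y = +-50 mm.
- bay_mouth (a point): Middle of the slotted bay's mouth, organiser x = +65 mm, on the board top. Mouth flared from x 54 to 65; beyond it walls 35 mm high (organiser z), inner faces y = +-46 mm. Lips over the grooves, x 68 to 180, organiser z 35 to 41 mm, leave y +-38 mm open from above.
- bay_end (a point): Foot of the bay's end wall (inner face), organiser x = +170 mm, on the board top; the wall is 35 mm high. A home tray touches it: its centre is then at organiser x = +110 mm.
- mark (a point): The mark: middle of the long dark inlaid line, 3 mm wide, right across the board and both low walls, at organiser x = +47 mm, z = 10 mm (board top). It is the only line that spans the whole board.
- tray: Loose loaded wooden tray, 120 (x) x 86 (y) mm, rim 20 mm high, floor 4 mm thick, 140 to 250 g loaded. Origin: centre of its underside; x and y parallel to the organiser's within 0.06 rad at the start. Starts on the open part of the board, not yet in the bay. Each half holds one drive, up to 9 mm high. Home, it is 3 mm clear of the plate of a stop that stands exactly at the mark.
- tray_rib (a point): Middle of the top edge of the tray's upright grip rib, which stands across the tray's middle: 10 mm thick (x), 60 mm long (y), top 54 mm above the tray's underside; 49 mm of open tray on each side of it (x).
- usb_stick: Purple plastic USB stick, 57 (its y) x 18 x 9 mm, lying across the tray's leading (+x) half. Origin: underside, near its centre.
- zinc_drive: Gunmetal zinc drive, 40 (its y) x 13 x 6 mm, lying across the tray's trailing (-x) half. Origin: centre of its underside.
- stop: Sliding stop on the T-track: two runners and an upright wooden plate 12 mm thick (x), 64 mm wide (y), top 78 mm above the board. Origin: at board top level in the plane of the plate's front face (which looks at the tray), mid-width; axes parallel to the organiser's. Slides along x only, from organiser x = -153 to +53 mm (face), about 1.5 N of friction; stays where it is left while the lever is open. Starts far back.
- stop_face (a point): Middle of the top edge of the plate's front face.
- lever: Aluminium cam lever behind the plate, 7 mm thick, 24 mm wide, 60 mm long. Origin: its pivot, 23 mm behind the plate's front face, 17 mm above the board; its z runs along the lever. Turns about organiser y only: open (start) it leans back 0.47 to 0.55 rad from upright; shut it is upright (hard limit) and clamps the stop with about 13 N. Needs 5 N at the tip to start, more at the end; stays where left.
- lever_tip (a point): Tip of the cam lever, 60 mm from its pivot. Open: 67 mm above the board, plate and lever together about 58 mm (x) there. Shut: 76 mm above the board, 26.5 mm from plate front to lever back. Pushing the lever alone makes the open stop slide along rather than the lever turn. A grip of 30 N or more on plate and lever shuts it fully.
- card_reader: Bystander: beige card reader, 85 x 58 x 17 mm, on the drawer bottom on the organiser's +y side. Origin: centre of its underside.
- stone_egg: Bystander: stone egg standing on its flat foot, 43 mm across, 53 mm high, on the organiser's -y side. Origin: centre of its foot.
- clip_tin: Bystander: flat closed metal tin, 84 x 54 x 21 mm, on the organiser's -y side. Origin: centre of its underside.

How it is judged:
On the way, in this order (a step that is already met when the one before it is completed fails the run):
1. the loaded tray is home in the slotted bay (within 5 mm of the end wall) while the cam lever is still open (x of tray in the frame of organiser above 0.105 m and angle between lever's own z axis and vertical above 0.25 rad), for 0.2 s.
2. the stop's plate stands at the dark line (within 5 mm) with the lever shut and the fingers pressing on both (x of stop in the frame of organiser between 0.042 and 0.052 m and angle between lever's own z axis and vertical below 0.07 rad and contact force between the fingers and stop_plate above 3 N and contact force between the fingers and lever above 3 N), for 0.2 s.
At the end, for the whole second after the job is handed in: The tray lies flat and home in the bay (within 5 mm of the end wall) with both drives in it; the front face of the stop's plate is within 5 mm of the dark line; the cam lever is shut (within 0.07 rad of upright); and the fingers still press on both the stop and the lever with more than 3 N (all of step 2 and x of tray in the frame of organiser above 0.105 m and z of tray in the frame of organiser below 0.014 m and z of usb_stick in the frame of tray between 0 and 0.02 m and horizontal distance between each of usb_stick, zinc_drive and tray below 0.06 m and z of zinc_drive in the frame of tray between 0 and 0.02 m); the arm keeps its last pose, push and grip.
It fails at once if the cam lever is closed most of the way while the stop is more than 12 mm from the mark (angle between lever's own z axis and vertical below 0.2 rad and x of stop in the frame of organiser below 0.035 m).
It fails at once if a bystander is pushed more than 25 mm (distance of any of card_reader, stone_egg, clip_tin from where it was at the start of the episode above 0.025 m).
It also fails if it takes over 51 s, if anything falls off the work surface, if the arm or the gripper's body presses on something with over 40 N, if the wrist force passes 120 N, or if a joint passes its speed limit or range.

## Working session

There is one attempt and no reset: what is moved stays moved. The work goes in short steps, Python scripts to look and compute and a tool call to move; the robot and the scene stay as the last step left them, time stands still between calls to the robot, and variables do not carry over. Pictures are saved under pics/ and viewed, and the job is handed in when it is done.

Besides the shell and the picture viewer there is one more tool, called as name(argument=value, ...) on one line, values as JSON. arm_command: Moves the arm, as the interface text tells. Its arguments: {"type":"object","properties":{"steps":{"type":"array"}},"required":["steps"]}

```bash
mkdir -p pics
cat > h.py <<'E'
import numpy as np, cv2, json
from bench import telemetry, optics, job_done
from scipy.spatial.transform import Rotation as R
def cam(n):
    p=optics.camera_params(n); f=192/np.tan(np.radians(p['fovy'])/2)
    return f,p['cx'],p['cy'],np.array(p['R']),np.array(p['t'])
def ray(n,px):
    f,cx,cy,Rm,t=cam(n); d=Rm.T@np.array([(px[0]-cx)/f,(px[1]-cy)/f,1]); return -Rm.T@t,d
def onz(n,px,z):
    o,d=ray(n,px); return o+d*(z-o[2])/d[2]
def proj(n,X):
    f,cx,cy,Rm,t=cam(n); c=Rm@np.asarray(X)+t; return [cx+f*c[0]/c[2],cy+f*c[1]/c[2]]
def tri(pa,pb):
    A=[];b=[]
    for n,px in (('side',pa),('top',pb)):
        o,d=ray(n,px); d=d/np.linalg.norm(d); P=np.eye(3)-np.outer(d,d); A.append(P);b.append(P@o)
    A=np.vstack(A);b=np.hstack(b); x=np.linalg.lstsq(A,b,rcond=None)[0]
    return x, np.linalg.norm(A@x-b)
def st():
    s=telemetry.observe(); q=s['tcp_rot']; 
    print(round(s['time_s'],2),np.round(s['position'],4),np.round(R.from_quat([q[1],q[2],q[3],q[0]]).as_matrix(),3).tolist(),np.round(s['wrist_force'],1),s['grip_width'],np.round(s['qpos'],2)); return s
def snap(tag):
    for n in('side','top'): cv2.imwrite(f'pics/{tag}_{n}.png',optics.snapshot(n))
E
python3 - <<'E'
from h import *
st(); snap('a')
for n in('side','top'): 
    print(n,cam(n))
    for th in ['organiser','bay_mouth','bay_end','mark','tray','tray_rib','stop','stop_face','lever','lever_tip']:
        r=optics.mark_of(n,th); print(th,[(np.round(x['point'],1).tolist(),round(x['score'],2)) for x in r[:2]])
st()
E
```

```text
0.0 [0.2781 0.559  0.2302] [[-0.895, 0.446, -0.001], [0.446, 0.895, -0.002], [0.0, -0.002, -1.0]] [-0.4 -0.1 -0.3] 1.0014795685875317 [ 0.98  0.22  1.53  0.    1.39 -0.13]
side (np.float64(394.37881773763837), 259.7071897823653, 192.5656544541887, array([[ 0.88575902, -0.46385244,  0.0164887 ],
       [-0.3020489 , -0.60302914, -0.738324  ],
       [ 0.35241656,  0.64899674, -0.67424461]]), array([-0.49415304,  0.26852136,  0.61298853]))
organiser [([276.2, 256.1], 0.92)]
bay_mouth [([308.3, 269.9], 0.67)]
bay_end [([346.0, 311.4], 0.9)]
mark [([293.7, 264.1], 0.56)]
tray [([262.3, 243.0], 0.71)]
tray_rib [([260.8, 225.8], 0.93)]
stop [([234.4, 219.2], 0.67)]
stop_face [([230.2, 190.2], 0.88)]
lever []
lever_tip [([213.8, 179.6], 0.62)]
top (np.float64(402.61938683705085), 255.21841367064337, 195.41647276557183, array([[-0.01892992, -0.99953614,  0.02385696],
       [-0.99661433,  0.01695437, -0.08045135],
       [ 0.08000955, -0.02529912, -0.99647299]]), array([0.03512938, 0.56265932, 0.78238548]))
organiser [([292.9, 191.1], 0.9)]
bay_mouth [([324.4, 180.7], 0.72), ([294.7, 192.6], 0.48)]
bay_end [([371.9, 161.8], 0.74)]
mark [([312.5, 186.4], 0.87)]
tray [([276.8, 196.4], 0.76)]
tray_rib [([275.1, 196.4], 0.83), ([315.3, 187.1], 0.53)]
stop [([231.3, 212.5], 0.77), ([290.3, 137.0], 0.58)]
stop_face [([232.1, 209.4], 0.88)]
lever [([221.6, 218.7], 0.75), ([203.1, 221.5], 0.6)]
lever_tip []
1.1 [0.2785 0.5595 0.2313] [[-0.895, 0.446, 0.0], [0.446, 0.895, 0.0], [-0.0, 0.0, -1.0]] [ 0.1 -0.2 -0.8] 1.0014760550006103 [ 0.98  0.22  1.53 -0.    1.39 -0.13]
```

View pics/a_side.png

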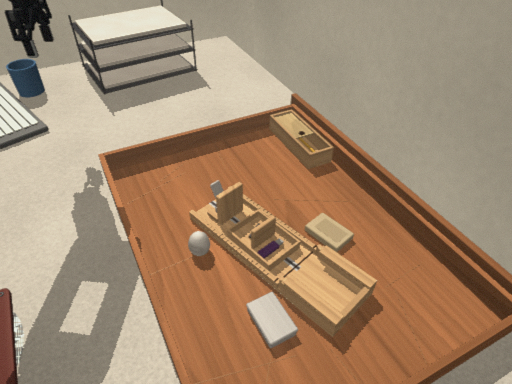

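View pics/a_top.png

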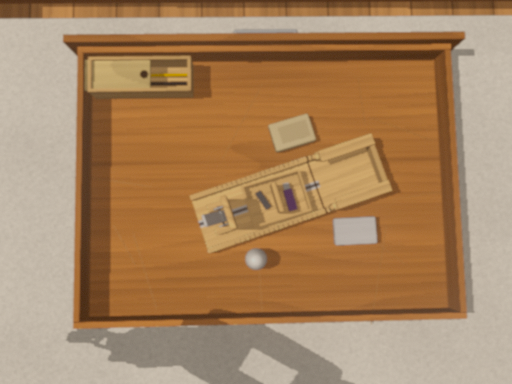

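Run:
```python
from h import *
S=dict(organiser=(276.2,256.1),mouth=(308.3,269.9),end=(346,311.4),mark=(293.7,264.1),tray=(262.3,243),rib=(260.8,225.8),stop=(234.4,219.2),face=(230.2,190.2))
T=dict(organiser=(292.9,191.1),mouth=(324.4,180.7),end=(371.9,161.8),mark=(312.5,186.4),tray=(276.8,196.4),rib=(275.1,196.4),stop=(231.3,212.5),face=(232.1,209.4))
Z=dict(organiser=.006,mouth=.016,end=.016,mark=.016,tray=.016,rib=.07,stop=.016,face=.094)
for k in S:
    x,e=tri(S[k],T[k]); print(k,np.round(x,4),round(e,4),np.round(onz('side',S[k],Z[k])[:2],4),np.round(onz('top',T[k],Z[k])[:2],4))
```

```text
organiser [ 0.57   -0.052   0.0037] 0.0034 [ 0.5667 -0.0528] [ 0.572  -0.0527]
mouth [ 0.594  -0.1168  0.0209] 0.0052 [ 0.6001 -0.1152] [ 0.5913 -0.1161]
end [ 0.6239 -0.2151  0.0039] 0.0102 [ 0.6105 -0.2178] [ 0.6285 -0.2148]
mark [ 0.5809 -0.0917  0.0174] 0.0016 [ 0.5826 -0.0912] [ 0.58   -0.0915]
tray [ 0.5581 -0.0175  0.0136] 0.0047 [ 0.5538 -0.0183] [ 0.561  -0.0186]
rib [ 0.5557 -0.0111  0.0588] 0.003 [ 0.5487 -0.0196] [ 0.5569 -0.0112]
stop [0.5325 0.0729 0.0091] 0.0031 [0.5319 0.0661] [0.5302 0.0735]
face [0.53   0.0701 0.0962] 0.0039 [0.5284 0.0733] [0.5327 0.0692]
```

Side and top views show the organiser pointing image-right, towards world -y. The tray is mid-board near (276,196) in the top view, the stop is at (231,211), and the mark line is near (313,186). I'll fit the organiser pose and check it with an overlay.

```bash
cat > fit.py <<'E'
from h import *
from scipy.optimize import least_squares
obs=[('organiser',(0,0,0)),('mouth',(.065,0,.01)),('end',(.17,0,.01)),('mark',(.047,0,.01))]
S=dict(organiser=(276.2,256.1),mouth=(308.3,269.9),end=(346,311.4),mark=(293.7,264.1))
T=dict(organiser=(292.9,191.1),mouth=(324.4,180.7),end=(371.9,161.8),mark=(312.5,186.4))
def o2w(p,X): c,s=np.cos(p[2]),np.sin(p[2]); return np.array([p[0]+c*X[0]-s*X[1],p[1]+s*X[0]+c*X[1],.006+X[2]])
def w2o(p,X): c,s=np.cos(p[2]),np.sin(p[2]); d=np.array(X[:2])-p[:2]; return np.array([c*d[0]+s*d[1],-s*d[0]+c*d[1],X[2]-.006])
def draw(n,img,p,k,x0,y0,color=(0,0,255)):
    def q(X): a=proj(n,o2w(p,X)); return (int((a[0]-x0)*k),int((a[1]-y0)*k))
    P=lambda pts:cv2.polylines(img,[np.array([q(x) for x in pts])],False,color,1)
    P([(-.2,-.06,.01),(-.2,.06,.01)]);P([(.18,-.06,.035),(.18,.06,.035)]);P([(-.2,.06,.022),(.054,.06,.022)]);P([(-.2,-.06,.022),(.054,-.06,.022)])
    P([(.047,-.05,.01),(.047,.05,.01)]);P([(.068,.038,.041),(.18,.038,.041)]);P([(.068,-.038,.041),(.18,-.038,.041)]);P([(.17,.038,.035),(.17,-.038,.035)]);P([(.17,-.038,.01),(.17,.038,.01)])
if __name__=='__main__':
    def res(p): return np.hstack([np.subtract(proj(n,o2w(p,X)),D[k]) for n,D in (('side',S),('top',T)) for k,X in obs])
    r=least_squares(res,[.57,-.052,-1.24],loss='soft_l1'); print(r.x,np.round(r.fun,1))
    np.save('org.npy',r.x)
    for n,x0,y0,w,h in (('top',185,125,215,135),('side',180,170,215,170)):
        k=3.6; im=cv2.imread(f'pics/a_{n}.png')[y0:y0+h,x0:x0+w]; im=cv2.resize(im,None,fx=k,fy=k,interpolation=cv2.INTER_CUBIC)
        draw(n,im,r.x,k,x0,y0); im=im[:599,:799]; cv2.imwrite(f'pics/fit_{n}.png',im)
E
python3 fit.py
```

```text
[ 0.57035508 -0.05078038 -1.28573284] [ 1.1 -1.4 -5.7  1.5  2.2 -3.6  1.7  1.6 -0.9  0.8 -1.4  1.3 -0.2  5.
  2.1 -1.8]
```

View pics/fit_top.png

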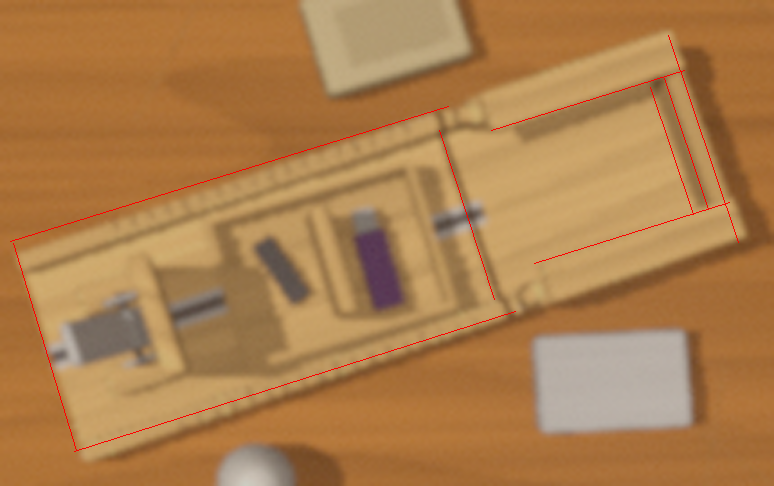

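View pics/fit_side.png

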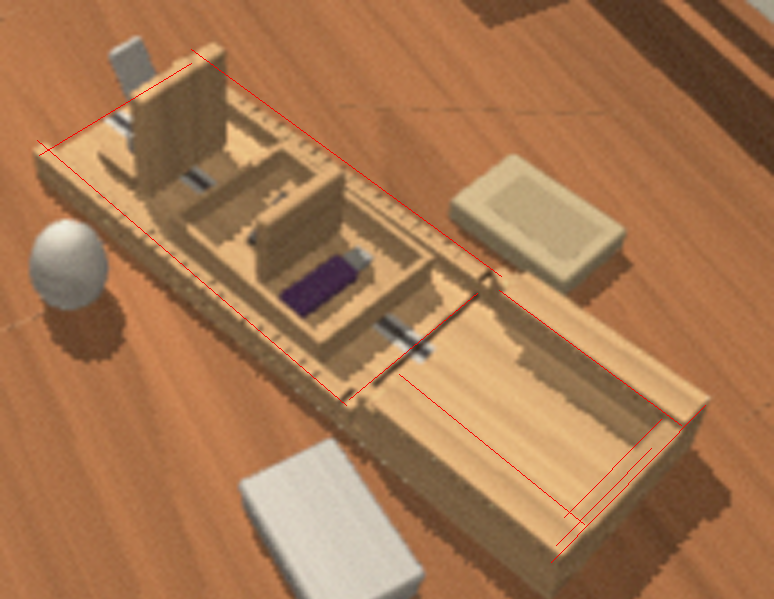

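```bash
cat > fit2.py <<'E'
from fit import *
from h import *
k=3.6
C={'top':[((443,112),(.047,.06,.022)),((515,315),(.047,-.06,.022)),((84,461),(-.2,-.06,.022)),((13,245),(-.2,.06,.022)),((672,33),(.18,.06,.041)),((745,237),(.18,-.06,.041))],
'side':[((36,152),(-.2,-.06,.022)),((708,400),(.18,.06,.041)),((548,562),(.18,-.06,.041)),((492,275),(.047,.06,.022)),((348,403),(.047,-.06,.022))]}
O={'top':(185,125),'side':(180,170)}
def res(p,ns): return np.hstack([np.subtract(proj(n,o2w(p,X)),np.array(c)/k+O[n]) for n in ns for c,X in C[n]])
for ns in (['top'],['side'],['top','side']):
    r=least_squares(res,[.57,-.052,-1.28],args=(ns,),loss='soft_l1'); print(ns,np.round(r.x,4),np.round(res(r.x,ns),1))
p=r.x; np.save('org.npy',p)
for n,w,h in (('top',215,135),('side',215,166)):
    x0,y0=O[n]; im=cv2.imread(f'pics/a_{n}.png')[y0:y0+h,x0:x0+w]; im=cv2.resize(im,None,fx=k,fy=k,interpolation=cv2.INTER_CUBIC)
    draw(n,im,p,k,x0,y0); cv2.imwrite(f'pics/fit2_{n}.png',im)
for nm,s,t,z in (('rib',(260.8,225.8),(275.1,196.4),.07),('face',(230.2,190.2),(232.1,209.4),.094),('tray',(262.3,243),(276.8,196.4),.016),('levertip s',(213.8,179.6),None,.083)):
    print(nm,np.round(w2o(p,onz('side',s,z)),4), t and np.round(w2o(p,onz('top',t,z)),4), t and np.round(w2o(p,tri(s,t)[0]),4))
E
python3 fit2.py
```

```text
['top'] [ 0.5692 -0.0536 -1.2701] [-0.8 -0.2 -1.3  0.3 -0.3 -0.7  0.8  1.2  0.5 -0.6  0.8  0.2]
['side'] [ 0.5684 -0.0537 -1.2784] [-0.5 -1.5  0.4  0.7  2.4  0.  -0.1 -0.4 -3.1 -0. ]
['top', 'side'] [ 0.5689 -0.0539 -1.2723] [-0.6 -0.  -1.2  0.5 -0.3 -0.8  1.   1.1  0.8 -0.3  0.9  0.6 -0.6 -1.2
  0.9  0.2  3.3 -0.3  0.1 -0.6 -2.6 -0.1]
rib [-0.0388 -0.0092  0.064 ] [-0.0444  0.0011  0.064 ] [-0.0447 -0.      0.0528]
face [-0.1335 -0.0013  0.088 ] [-0.1283  0.0016  0.088 ] [-0.13   -0.0007  0.0902]
tray [-0.0384 -0.0039  0.01  ] [-0.036   0.0028  0.01  ] [-0.0379  0.0003  0.0076]
levertip s [-0.1912  0.0037  0.077 ] None None
```

View pics/fit2_top.png

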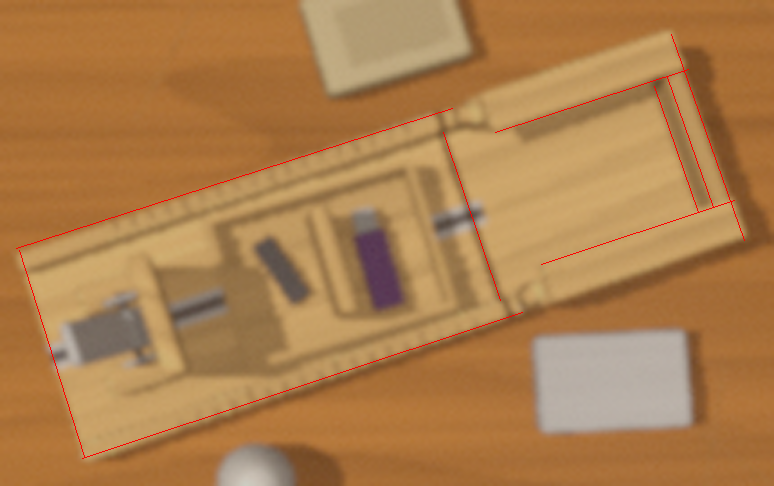

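View pics/fit2_side.png

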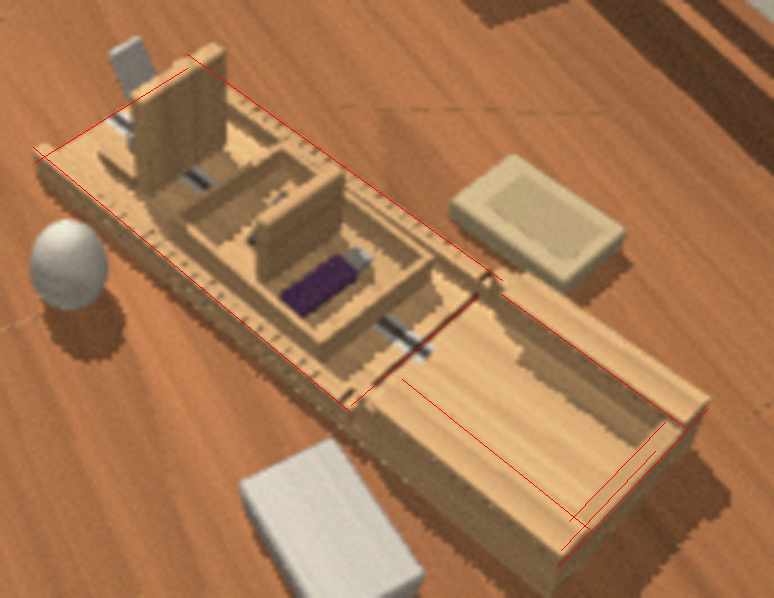

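arm_command(steps=[[[0,0,-6.23],[0,0,0],1],[[0,0,-6.23],[0,0,0],1],[[0,0,-6.23],[0,0,0],1],[[0,0,-6.23],[0,0,0],1],[[0,0,-6.23],[0,0,0],1],[[0,0,-6.23],[0,0,0],1],[[0,0,-6.22],[0,0,0],1],[[0,0,0],[0,0,0],0.6]])

```text
time_s: 1.77
position: [0.2785, 0.5595, 0.2313]
tcp_rot: [0.0, -0.151, 0.989, -0.0]
wrist_force: [0.6, -1.2, 0.7]
grip_width: 0.882
```

arm_command(steps=[[[0,0,0],[-0.0048,-0.0315,0],0.3],[[0,0,0],[-0.0048,-0.0315,0],0.3],[[0,0,0],[-0.0048,-0.0315,0],0.3],[[0,0,0],[-0.0048,-0.0315,0],0.3],[[0,0,0],[-0.0048,-0.0315,0],0.3],[[0,0,0],[-0.0048,-0.0315,0],0.3],[[0,0,0],[-0.0048,-0.0315,0],0.3],[[0,0,0],[-0.0048,-0.0315,0],0.3],[[0,0,0],[-0.0048,-0.0315,0],0.3],[[0,0,0],[-0.0048,-0.0315,0],0.3]])

```text
time_s: 2.6
position: [0.4176, 0.2713, 0.2316]
tcp_rot: [0.0, -0.147, 0.989, 0.0]
wrist_force: [0.7, 0.4, 0.4]
grip_width: 0.652
```

arm_command(steps=[[[0,0,0],[-0.0048,-0.0315,0],0.3],[[0,0,0],[-0.0048,-0.0315,0],0.3],[[0,0,0],[-0.0048,-0.0315,0],0.3],[[0,0,0],[-0.0048,-0.0315,0],0.3],[[0,0,0],[-0.0048,-0.0315,0],0.3],[[0,0,0],[-0.0048,-0.0315,0],0.3],[[0,0,0],[-0.0048,-0.0315,0],0.3],[[0,0,0],[-0.0048,-0.0315,0],0.3],[[0,0,0],[-0.0048,-0.0315,0],0.3],[[0,0,0],[0,0,0],0.3]])

```text
time_s: 3.43
position: [0.5439, 0.0097, 0.2315]
tcp_rot: [0.001, -0.145, 0.989, -0.001]
wrist_force: [0.5, 0.3, -0.1]
grip_width: 0.648
```

```bash
cat > go.py <<'E'
from fit2 import *
E
cat > rel.py <<'E'
from h import *
import sys
p=np.load('org.npy')
from fit import w2o,o2w
s=st(); print('org',np.round(w2o(p,s['position']),4)); q=s['tcp_rot']; M=R.from_quat([q[1],q[2],q[3],q[0]]).as_matrix(); print('yaw err deg',np.degrees(np.arctan2(M[1,1],M[0,1]))-np.degrees(p[2])-180)
if len(sys.argv)>1:
    X=np.array(eval(sys.argv[1])); print('shift tool',np.round(M.T@(o2w(p,X)-np.array(s['position'])),4))
E
python3 rel.py "(-.040,0,.12)"
```

```text
3.43 [0.5439 0.0097 0.2315] [[-0.958, -0.287, 0.002], [-0.287, 0.958, -0.002], [-0.001, -0.003, -1.0]] [ 0.5  0.3 -0.1] 0.6482111638591903 [-0.13  0.03  1.74 -0.    1.37 -1.99]
org [-0.0681 -0.0052  0.2255]
yaw err deg -0.41007654176198116
shift tool [-0.0053 -0.0278  0.1056]
```

arm_command(steps=[[[0,0,0],[-0.0027,-0.014,0.03],0.3],[[0,0,-0.4],[-0.0026,-0.0138,0.03],0.3],[[0,0,0],[0,0,0.03],0.3],[[0,0,0],[0,0,0.0156],0.3],[[0,0,0],[0,0,0],0.3]])

```text
time_s: 3.85
position: [0.5517, -0.0098, 0.1209]
tcp_rot: [-0.004, -0.151, 0.989, 0.001]
wrist_force: [-0.8, -1.3, -1.0]
grip_width: 0.65
```

```bash
python3 - <<'E'
from h import *
snap('b')
for n,x0,y0 in (('top',210,135),('side',180,150)):
    im=cv2.imread(f'pics/b_{n}.png')[y0:y0+130,x0:x0+160]; cv2.imwrite(f'pics/bz_{n}.png',cv2.resize(im,None,fx=4,fy=4,interpolation=cv2.INTER_CUBIC))
E
python3 rel.py "(-.040,0,.035)"
```

```text
3.95 [ 0.5549 -0.0101  0.1257] [[-0.954, -0.3, -0.001], [-0.3, 0.954, 0.0], [0.001, 0.001, -1.0]] [0.9 0.3 0.9] 0.6522634585168542 [-0.16  0.16  1.81  0.    1.18 -2.04]
org [-0.046  -0.0005  0.1197]
yaw err deg 0.34938966594950216
shift tool [-0.0005 -0.006   0.0846]
```

View pics/bz_top.png

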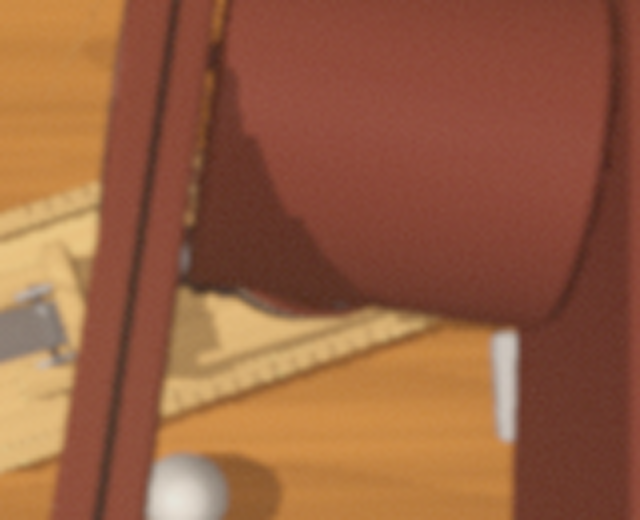

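View pics/bz_side.png

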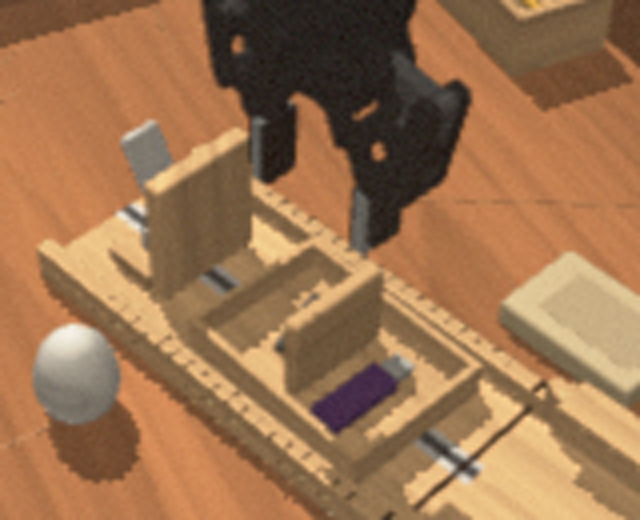

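Side view: the open fingers are about 60 mm above the rib, which is at (335,320) in the zoomed picture, and the tray is untouched. The arm hides the tray in the top view. I'm descending now.

arm_command(steps=[[[0,0,0.3],[-0.0005,-0.005,0.021],0.3],[[0,0,0],[0,0,0.021],0.3],[[0,0,0],[0,0,0.021],0.3],[[0,0,0],[0,0,0.021],0.3],[[0,0,0],[0,0,0],0.3],[[0,0,0],[0,0,0],0.3]])

```text
time_s: 4.45
position: [0.5577, -0.0149, 0.0427]
tcp_rot: [0.0, -0.15, 0.989, -0.0]
wrist_force: [0.3, 0.0, -0.6]
grip_width: 0.65
```

```bash
python3 - <<'E'
from h import *
snap('c')
for n,x0,y0 in (('side',180,150),):
    im=cv2.imread(f'pics/c_{n}.png')[y0:y0+130,x0:x0+160]; cv2.imwrite(f'pics/cz_{n}.png',cv2.resize(im,None,fx=4,fy=4,interpolation=cv2.INTER_CUBIC))
E
python3 rel.py "(-.040,0,.035)"
```

```text
4.55 [ 0.5592 -0.0152  0.0443] [[-0.955, -0.296, 0.004], [-0.296, 0.955, -0.001], [-0.004, -0.002, -1.0]] [0.1 0.3 0.3] 0.6504193368161272 [-0.17  0.27  1.84  0.    1.02 -2.04]
org [-0.0398  0.0021  0.0383]
yaw err deg 0.12979195441272395
shift tool [0.0021 0.0002 0.0033]
```

View pics/cz_side.png

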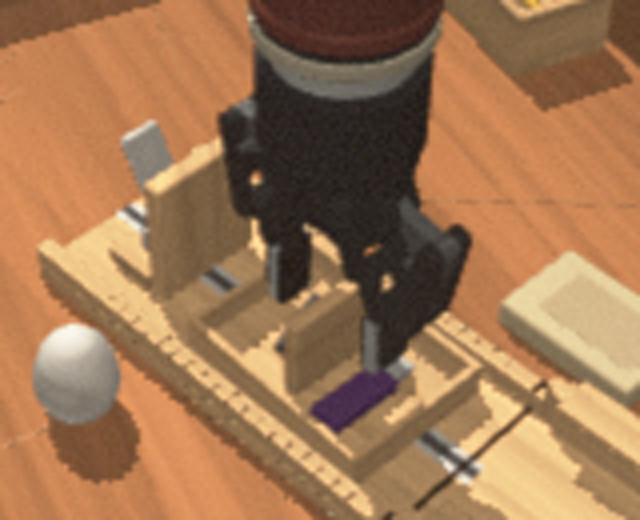

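The fingers straddle the rib, with tips at about (290,290) and (372,360) and the rib's top edge between them. Closing.

arm_command(steps=[[[0,0,0],[0,0,0],0],[[0,0,0],[0,0,0],-0.2],[[0,0,0],[0,0,0],-0.4],[[0,0,0],[0,0,0],-0.6],[[0,0,0],[0,0,0],-0.8],[[0,0,0],[0,0,0],-1],[[0,0,0],[0,0,0],-1],[[0,0,0],[0,0,0],-1],[[0,0,0],[0,0,0],-1]])

```text
time_s: 5.3
position: [0.5577, -0.0152, 0.0424]
tcp_rot: [0.0, -0.15, 0.989, -0.0]
wrist_force: [-1.0, 0.1, 5.1]
grip_width: 0.102
```

```bash
python3 - <<'E'
from h import *
snap('d')
for n,x0,y0 in (('side',180,150),):
    im=cv2.imread(f'pics/d_{n}.png')[y0:y0+130,x0:x0+160]; cv2.imwrite(f'pics/dz_{n}.png',cv2.resize(im,None,fx=4,fy=4,interpolation=cv2.INTER_CUBIC))
E
python3 rel.py "(.110,0,.035)"
```

```text
5.4 [ 0.5577 -0.0152  0.0423] [[-0.955, -0.296, 0.001], [-0.296, 0.955, -0.0], [-0.001, -0.0, -1.0]] [-0.5  0.9  5.8] 0.10560866810250365 [-0.17  0.28  1.84 -0.    1.02 -2.04]
org [-0.0403  0.0007  0.0363]
yaw err deg 0.1375937599565873
shift tool [ 0.001  -0.1503  0.0014]
```

View pics/dz_side.png

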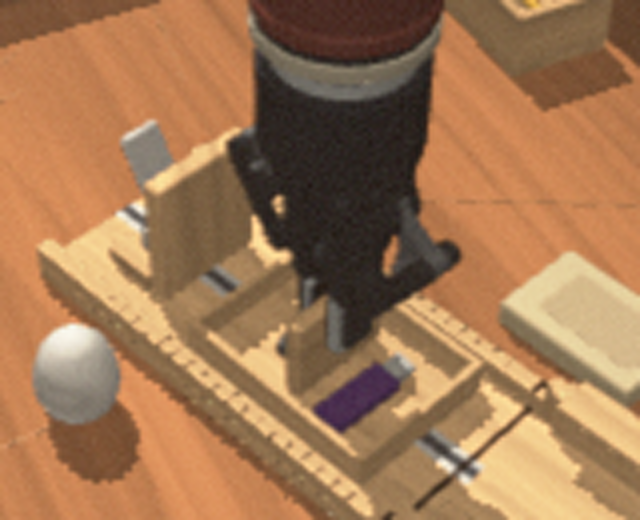

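The rib is gripped (opening 0.10, about 9 mm). Sliding now, first to the mouth and then in.

arm_command(steps=[[[0,0,0],[0,-0.006,-0.0005],-1],[[0,0,0],[0,-0.01,0],-1],[[0,0,0],[0,-0.01,0],-1],[[0,0,0],[0,-0.01,0],-1],[[0,0,0],[0,-0.01,0],-1],[[0,0,0],[0,-0.006,0],-1],[[0,0,0],[0,-0.006,0],-1],[[0,0,0],[0,-0.006,0],-1],[[0,0,0],[0,-0.006,0],-1],[[0,0,0],[0,0,0],-1]])

```text
time_s: 6.23
position: [0.5786, -0.0837, 0.0424]
tcp_rot: [0.0, -0.149, 0.989, -0.001]
wrist_force: [1.0, -1.2, 3.4]
grip_width: 0.107
```

```bash
python3 - <<'E'
from h import *
snap('e')
for n,x0,y0 in (('side',200,160),):
    im=cv2.imread(f'pics/e_{n}.png')[y0:y0+170,x0:x0+190]; cv2.imwrite(f'pics/ez_{n}.png',cv2.resize(im,None,fx=3.5,fy=3.5,interpolation=cv2.INTER_CUBIC))
E
python3 rel.py "(.110,0,.035)"
```

```text
6.33 [ 0.5786 -0.0836  0.0424] [[-0.955, -0.296, 0.001], [-0.296, 0.955, -0.002], [-0.001, -0.002, -1.0]] [ 0.8 -2.4  2.8] 0.10913570303259852 [-0.28  0.33  1.77 -0.    1.03 -2.15]
org [0.0313 0.0005 0.0364]
yaw err deg 0.09625709460252097
shift tool [ 0.0006 -0.0787  0.0016]
```

View pics/ez_side.png

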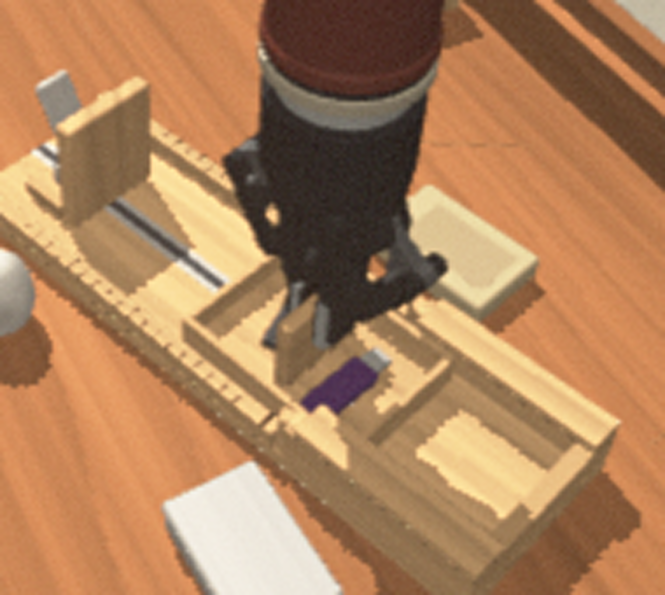

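The tray is inside the mouth under the lips, with both drives still in it and low force. I'll go on and creep the last part.

arm_command(steps=[[[0,0,0],[0,-0.008,0],-1],[[0,0,0],[0,-0.01,0],-1],[[0,0,0],[0,-0.01,0],-1],[[0,0,0],[0,-0.01,0],-1],[[0,0,0],[0,-0.01,0],-1],[[0,0,0],[0,-0.008,0],-1],[[0,0,0],[0,-0.006,0],-1],[[0,0,0],[0,-0.004,0],-1],[[0,0,0],[0,0,0],-1]])

```text
time_s: 7.08
position: [0.5977, -0.1453, 0.0424]
tcp_rot: [0.0, -0.15, 0.989, 0.0]
wrist_force: [-0.3, 1.4, 5.1]
grip_width: 0.103
```

```bash
python3 rel.py "(.110,0,.035)"
```

```text
7.08 [ 0.5977 -0.1453  0.0424] [[-0.955, -0.296, -0.0], [-0.296, 0.955, 0.0], [-0.0, 0.0, -1.0]] [-0.3  1.4  5.1] 0.10271685479639686 [-0.37  0.4   1.69  0.    1.06 -2.24]
org [0.0958 0.0007 0.0364]
yaw err deg 0.1165551838703891
shift tool [ 0.0007 -0.0142  0.0014]
```

arm_command(steps=[[[0,0,0],[0,-0.004,0],-1],[[0,0,0],[0,-0.004,0],-1],[[0,0,0],[0,-0.002,0],-1],[[0,0,0],[0,0,0],-1]])

```text
time_s: 7.42
position: [0.6006, -0.1541, 0.0424]
tcp_rot: [-0.0, -0.15, 0.989, 0.0]
wrist_force: [-1.6, 3.5, 6.5]
grip_width: 0.108
```

```bash
python3 rel.py "(.110,0,.035)"
```

```text
7.42 [ 0.6006 -0.1541  0.0424] [[-0.955, -0.296, -0.0], [-0.296, 0.955, 0.001], [-0.0, 0.001, -1.0]] [-1.6  3.5  6.5] 0.10750576497447684 [-0.38  0.41  1.67  0.    1.06 -2.25]
org [0.1051 0.0008 0.0364]
yaw err deg 0.13779260438627716
shift tool [ 0.0008 -0.0049  0.0014]
```

arm_command(steps=[[[0,0,0],[0,-0.002,0],-1],[[0,0,0],[0,-0.001,0],-1],[[0,0,0],[0,-0.001,0],-1],[[0,0,0],[0,0,0],-1]])

```text
time_s: 7.75
position: [0.6012, -0.1567, 0.0423]
tcp_rot: [-0.001, -0.15, 0.989, 0.001]
wrist_force: [-3.8, 8.0, 9.0]
grip_width: 0.107
```

arm_command(steps=[[[0,0,0],[0,-0.001,0],-1],[[0,0,0],[0,-0.001,0],-1],[[0,0,0],[0,0,0],-1]])

```text
time_s: 8.0
position: [0.601, -0.1569, 0.0424]
tcp_rot: [-0.001, -0.15, 0.989, 0.003]
wrist_force: [-6.4, 12.6, 14.1]
grip_width: 0.104
```

arm_command(steps=[[[0,0,0],[0,-0.001,0],-1],[[0,0,0],[0,0,0],-1]])

```text
time_s: 8.17
position: [0.601, -0.157, 0.0424]
tcp_rot: [-0.002, -0.151, 0.989, 0.003]
wrist_force: [-8.6, 16.9, 16.7]
grip_width: 0.107
```

```bash
python3 rel.py "(.110,0,.035)"
```

```text
8.17 [ 0.601  -0.157   0.0424] [[-0.955, -0.298, -0.005], [-0.298, 0.955, 0.006], [0.003, 0.007, -1.0]] [-8.6 16.9 16.7] 0.10702683055667636 [-0.38  0.41  1.67  0.    1.07 -2.26]
org [0.108  0.0003 0.0364]
yaw err deg 0.2194050690653171
shift tool [ 0.0003 -0.002   0.0014]
```

Force builds at a static position, which fits contact with the end wall. I'll relieve the force, check the picture, then release.

arm_command(steps=[[[0,0,0],[0,0.002,-0.001],-1],[[0,0,0],[0,0.001,0],-1],[[0,0,0],[0,0,0],-0.7],[[0,0,0],[0,0,0],-0.4],[[0,0,0],[0,0,0],-0.2],[[0,0,0],[0,0,0],-0.2]])

```text
time_s: 8.67
position: [0.6016, -0.159, 0.043]
tcp_rot: [-0.0, -0.15, 0.989, -0.0]
wrist_force: [-0.3, -0.6, 0.7]
grip_width: 0.398
```

```bash
python3 - <<'E'
from h import *
snap('f')
for n,x0,y0 in (('side',200,160),):
    im=cv2.imread(f'pics/f_{n}.png')[y0:y0+170,x0:x0+190]; cv2.imwrite(f'pics/fz_{n}.png',cv2.resize(im,None,fx=3.5,fy=3.5,interpolation=cv2.INTER_CUBIC))
E
python3 rel.py "(.107,0,.035)"
```

```text
8.77 [ 0.6017 -0.1589  0.0431] [[-0.955, -0.296, -0.0], [-0.296, 0.955, -0.0], [0.0, -0.0, -1.0]] [ 0.5 -0.6 -0.5] 0.40133530870923123 [-0.38  0.41  1.67 -0.    1.06 -2.26]
org [0.11   0.0005 0.0371]
yaw err deg 0.10790756326682072
shift tool [0.0004 0.003  0.0021]
```

View pics/fz_side.png

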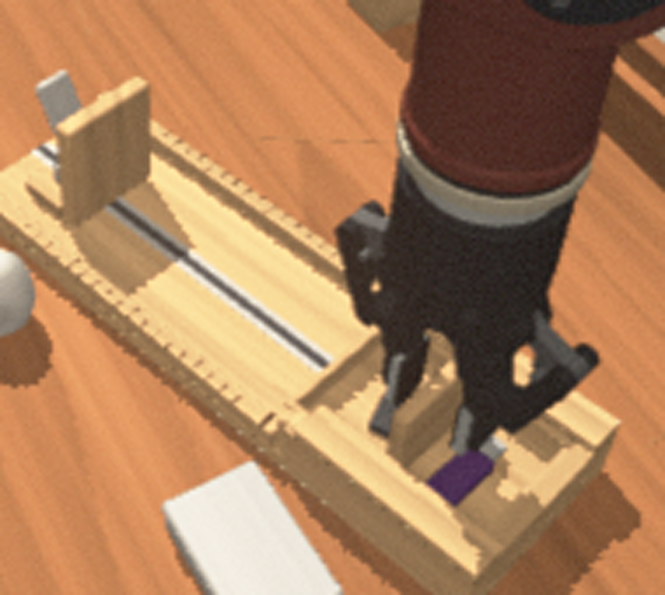

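The picture shows the tray deep in the bay with its trailing edge past the mark. Both drives are in and the lever is still open. Lifting to look.

arm_command(steps=[[[0,0,0],[0,0,-0.015],-0.2],[[0,0,0],[0,0,-0.025],-0.2],[[0,0,0],[0,0,-0.03],0.5],[[0,0,0],[0,0,-0.03],1],[[0,0,0],[0,0,-0.03],1],[[0,0,0],[-0.04,0.01,0],1],[[0,0,0],[-0.04,0.01,0],1],[[0,0,0],[-0.04,0.01,0],1],[[0,0,0],[-0.04,0.01,0],1],[[0,0,0],[0,0,0],1]])

```text
time_s: 9.6
position: [0.7466, -0.0681, 0.1702]
tcp_rot: [0.0, -0.152, 0.988, 0.001]
wrist_force: [-0.0, 1.0, -0.2]
grip_width: 1.002
```

```bash
python3 - <<'E'
from h import *
from fit import w2o,o2w
p=np.load('org.npy')
snap('g')
for n,x0,y0,w,h,k in (('side',190,150,190,170,3.5),('top',185,125,215,135,3.6)):
    im=cv2.imread(f'pics/g_{n}.png')[y0:y0+h,x0:x0+w]; cv2.imwrite(f'pics/gz_{n}.png',cv2.resize(im,None,fx=k,fy=k,interpolation=cv2.INTER_CUBIC))
    for th,z in (('tray_rib',.07),('stop_face',.094),('lever_tip',.083),('mark',.016),('tray',.016)):
        r=optics.mark_of(n,th); print(n,th,[(np.round(x['point'],1).tolist(),round(x['score'],2),np.round(w2o(p,onz(n,x['point'],z)),4).tolist()) for x in r[:2]])
E
python3 rel.py "(-.159,0,.15)"
```

```text
side tray_rib [([325.9, 269.6], 0.85, [0.1104, -0.0007, 0.064]), ([306.2, 272.1], 0.29, [0.0903, -0.0289, 0.064])]
side stop_face [([227.7, 195.0], 0.55, [-0.1264, -0.0142, 0.088])]
side lever_tip [([235.3, 218.1], 0.74, [-0.0776, -0.0386, 0.077]), ([216.4, 185.7], 0.59, [-0.1727, -0.0048, 0.077])]
side mark [([293.6, 264.3], 0.92, [0.0399, 0.0017, 0.01])]
side tray [([319.4, 286.2], 0.73, [0.105, -0.0014, 0.01])]
top tray_rib []
top stop_face [([232.9, 210.4], 0.61, [-0.1275, -0.0005, 0.088])]
top lever_tip [([200.6, 222.2], 0.69, [-0.1905, -0.0022, 0.077])]
top mark []
top tray []
10.2 [ 0.7425 -0.0733  0.1739] [[-0.955, -0.296, 0.001], [-0.296, 0.955, -0.0], [-0.001, -0.0, -1.0]] [-0.7 -0.8  0.3] 1.0006696221376887 [-0.2   0.55  1.21 -0.    1.38 -2.07]
org [0.0696 0.1602 0.1679]
yaw err deg 0.09703368922421873
shift tool [0.1598 0.2289 0.0177]
```

View pics/gz_top.png

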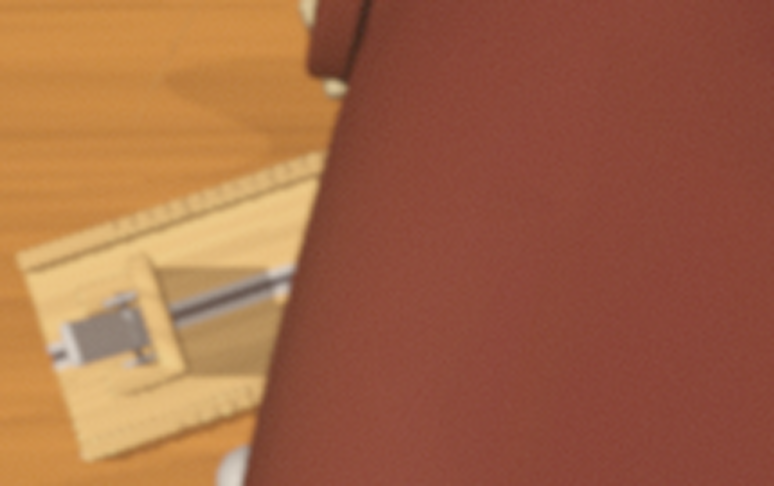

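View pics/gz_side.png

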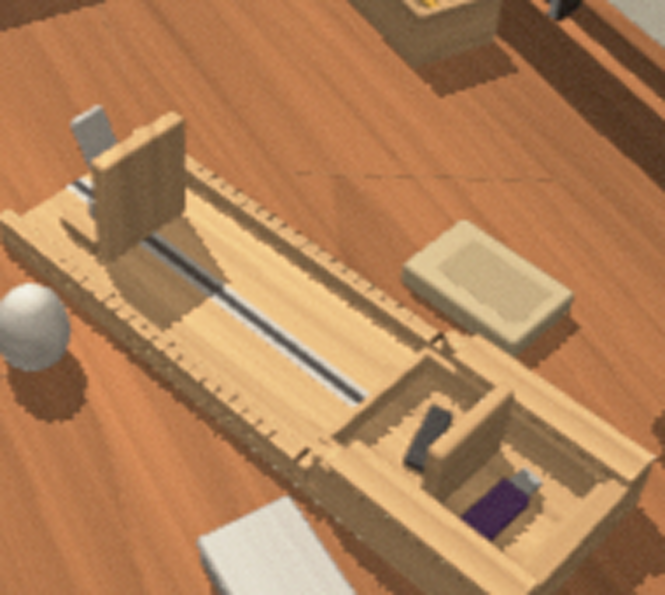

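Side picture: the tray is in the bay with the rib at about org x 0.110. Both drives are in it, and its trailing rim hides the mark line. The stop and open lever are still far back, with the plate face at about org x -0.128. Next I move above the stop.

arm_command(steps=[[[0,0,0],[0.02,0.0284,0],1],[[0,0,0],[0.02,0.0284,0],1],[[0,0,0],[0.02,0.0284,0],1],[[0,0,0],[0.02,0.0284,0],1],[[0,0,0],[0.02,0.0284,0],1],[[0,0,0],[0.02,0.0284,0],1],[[0,0,0],[0.02,0.0284,0],1],[[0,0,0],[0.02,0.0284,0.01],1],[[0,0,0],[0,0,0],1],[[0,0,0],[0,0,0],1]])

```text
time_s: 11.03
position: [0.5209, 0.0977, 0.1629]
tcp_rot: [-0.0, -0.151, 0.989, 0.0]
wrist_force: [-0.1, 0.2, 0.7]
grip_width: 1.004
```

```bash
python3 - <<'E'
from h import *
snap('i')
for n,x0,y0,w,h,k in (('side',160,110,160,140,4),):
    im=cv2.imread(f'pics/i_{n}.png')[y0:y0+h,x0:x0+w]; cv2.imwrite(f'pics/iz_{n}.png',cv2.resize(im,None,fx=k,fy=k,interpolation=cv2.INTER_CUBIC))
E
python3 rel.py "(-.158,0,.045)"
```

```text
11.13 [0.5235 0.0965 0.1641] [[-0.955, -0.297, 0.002], [-0.297, 0.955, -0.0], [-0.002, -0.001, -1.0]] [ 0.3 -0.5  0. ] 1.0027962092302414 [ 0.03  0.06  1.84 -0.    1.24 -1.84]
org [-0.1571  0.0008  0.1581]
yaw err deg 0.14650276651684635
shift tool [0.0011 0.001  0.1131]
```

View pics/iz_side.png

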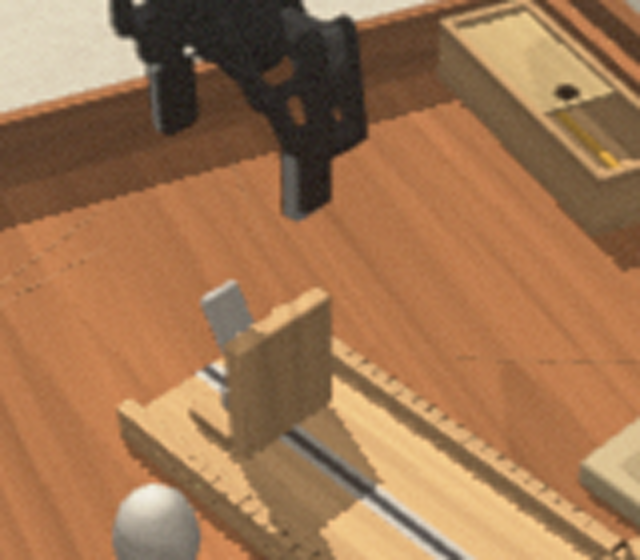

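arm_command(steps=[[[0,0,0],[0.0005,0.0005,0.02],1],[[0,0,0],[0,0,0.02],1],[[0,0,0],[0,0,0.02],1],[[0,0,0],[0,0,0.012],1],[[0,0,0],[0,0,0],1],[[0,0,0],[0,0,0],1]])

```text
time_s: 11.63
position: [0.5223, 0.0965, 0.0911]
tcp_rot: [-0.0, -0.149, 0.989, 0.0]
wrist_force: [-0.3, 0.1, 0.7]
grip_width: 1.003
```

```bash
python3 - <<'E'
from h import *
snap('j')
for n,x0,y0,w,h,k in (('side',160,110,160,140,4),):
    im=cv2.imread(f'pics/j_{n}.png')[y0:y0+h,x0:x0+w]; cv2.imwrite(f'pics/jz_{n}.png',cv2.resize(im,None,fx=k,fy=k,interpolation=cv2.INTER_CUBIC))
E
python3 rel.py "(-.158,0,.045)"
```

```text
11.73 [0.5233 0.0969 0.0925] [[-0.955, -0.296, 0.002], [-0.296, 0.955, 0.0], [-0.002, -0.001, -1.0]] [-0.1  0.3  0.2] 1.0018138037072888 [ 0.03  0.14  1.89 -0.    1.1  -1.84]
org [-0.1575  0.0007  0.0865]
yaw err deg 0.11048317334677904
shift tool [0.0008 0.0005 0.0415]
```

View pics/jz_side.png

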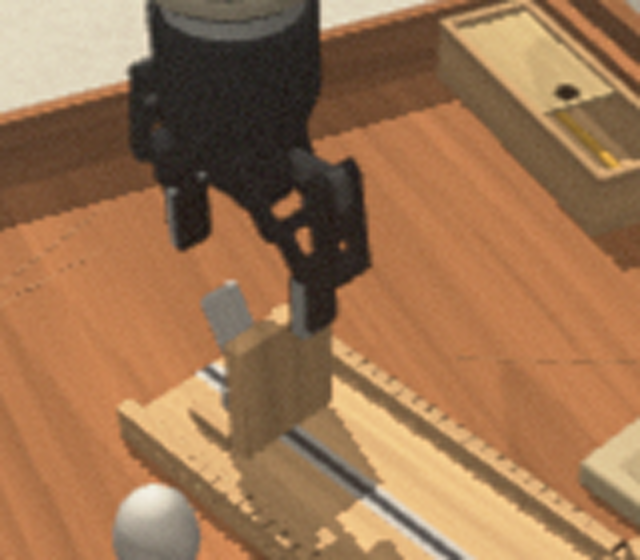

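Run:
```python
from h import *
from fit import w2o,o2w
p=np.load('org.npy')
f=lambda X: np.round((np.array(proj('side',o2w(p,X)))-[160,110])*4)
for y in(-.011,.011): print('front pad',f((-.115,y,.0995)),'rear',f((-.200,y,.0995)))
for x in (-.126,-.128,-.130): print(x,'plate top front corners',f((x,-.032,.088)),f((x,.032,.088)), 'bottom',f((x,-.032,.01)))
for x in (-.184,-.188,-.192): print(x,'lever tip',f((x,-.012,.077)),f((x,.012,.077)))
```

```text
front pad [290. 331.] rear [179. 250.]
front pad [324. 310.] rear [212. 231.]
-0.126 plate top front corners [244. 358.] [340. 297.] bottom [251. 467.]
-0.128 plate top front corners [241. 356.] [337. 296.] bottom [249. 465.]
-0.13 plate top front corners [238. 354.] [335. 294.] bottom [246. 463.]
-0.184 lever tip [201. 299.] [236. 278.]
-0.188 lever tip [196. 295.] [231. 274.]
-0.192 lever tip [191. 291.] [226. 271.]
```

The front fingertip sits ahead of the plate and the rear one behind the lever, with about 12 mm to spare each. I'll shift back 2 mm and descend.

arm_command(steps=[[[0,0,0],[0.0005,0.002,0.006],1],[[0,0,0],[0,0,0.012],1],[[0,0,0],[0,0,0.012],1],[[0,0,0],[0,0,0.012],1],[[0,0,0],[0,0,0],1],[[0,0,0],[0,0,0],1]])

```text
time_s: 12.23
position: [0.5194, 0.0989, 0.0475]
tcp_rot: [-0.002, -0.15, 0.989, 0.0]
wrist_force: [0.3, -0.5, -0.2]
grip_width: 1.004
```

```bash
python3 - <<'E'
from h import *
snap('k')
for n,x0,y0,w,h,k in (('side',160,110,160,140,4),):
    im=cv2.imread(f'pics/k_{n}.png')[y0:y0+h,x0:x0+w]; cv2.imwrite(f'pics/kz_{n}.png',cv2.resize(im,None,fx=k,fy=k,interpolation=cv2.INTER_CUBIC))
E
python3 rel.py "(-.160,0,.043)"
```

```text
12.33 [0.5209 0.0989 0.0491] [[-0.955, -0.296, -0.0], [-0.296, 0.955, -0.0], [0.0, 0.0, -1.0]] [0.3 0.8 1.3] 0.9982513822449145 [ 0.04  0.21  1.91 -0.    1.02 -1.83]
org [-0.1602 -0.001   0.0431]
yaw err deg 0.1415684696370363
shift tool [-0.001  -0.0002  0.0001]
```

View pics/kz_side.png

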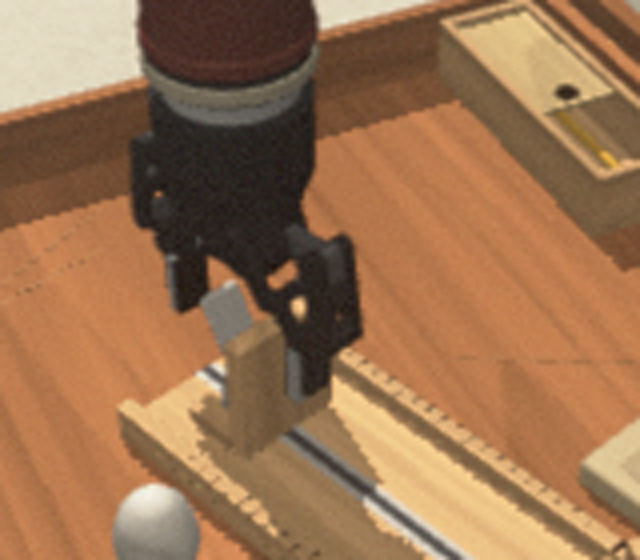

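Both fingers straddle the plate and lever without contact. I'll narrow to about 66 mm and push the stop forward.

arm_command(steps=[[[0,0,0],[0,0,0],0.55],[[0,0,0],[0,0,0],0.55],[[0,0,0],[0,-0.003,0],0.55],[[0,0,0],[0,-0.003,0],0.55],[[0,0,0],[0,-0.004,0],0.55],[[0,0,0],[0,-0.006,0],0.55],[[0,0,0],[0,-0.008,0],0.55],[[0,0,0],[0,-0.01,0],0.55],[[0,0,0],[0,-0.01,0],0.55],[[0,0,0],[0,-0.01,0],0.55]])

```text
time_s: 13.17
position: [0.5373, 0.0461, 0.0493]
tcp_rot: [0.0, -0.15, 0.989, -0.0]
wrist_force: [0.5, 1.7, 1.3]
grip_width: 0.775
```

```bash
python3 - <<'E'
from h import *
snap('l')
for n,x0,y0,w,h,k in (('side',160,110,190,170,3.5),):
    im=cv2.imread(f'pics/l_{n}.png')[y0:y0+h,x0:x0+w]; cv2.imwrite(f'pics/lz_{n}.png',cv2.resize(im,None,fx=k,fy=k,interpolation=cv2.INTER_CUBIC))
E
python3 rel.py "(.015,0,.043)"
```

```text
13.27 [0.5374 0.0452 0.0492] [[-0.956, -0.295, 0.0], [-0.295, 0.956, -0.001], [0.0, -0.001, -1.0]] [-0.4  0.1 -0.7] 0.7740718836425747 [-0.06  0.23  1.89 -0.    1.02 -1.93]
org [-0.104  -0.001   0.0432]
yaw err deg 0.03213166157738101
shift tool [-0.0009 -0.119   0.0003]
```

View pics/lz_side.png

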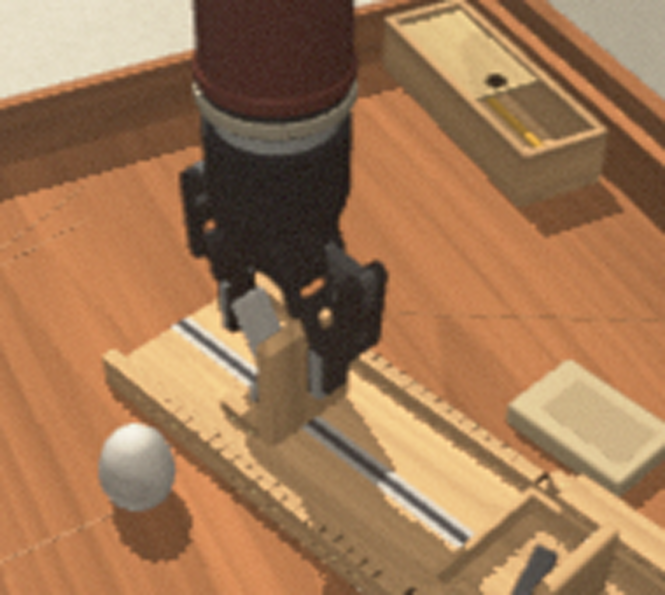

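The stop slides along with the hand and the lever is still open. Continuing.

arm_command(steps=[[[0,0,0],[0,-0.006,0],0.55],[[0,0,0],[0,-0.012,0],0.55],[[0,0,0],[0,-0.013,0],0.55],[[0,0,0],[0,-0.013,0],0.55],[[0,0,0],[0,-0.013,0],0.55],[[0,0,0],[0,-0.013,0],0.55],[[0,0,0],[0,-0.012,0],0.55],[[0,0,0],[0,-0.01,0],0.55],[[0,0,0],[0,-0.007,0],0.55],[[0,0,0],[0,-0.003,0],0.55]])

```text
time_s: 14.1
position: [0.5673, -0.0514, 0.0492]
tcp_rot: [-0.0, -0.149, 0.989, -0.0]
wrist_force: [-0.2, 1.8, 1.0]
grip_width: 0.777
```

```bash
python3 - <<'E'
from h import *
snap('m')
for n,x0,y0,w,h,k in (('side',230,160,160,140,4.2),):
    im=cv2.imread(f'pics/m_{n}.png')[y0:y0+h,x0:x0+w]; cv2.imwrite(f'pics/mz_{n}.png',cv2.resize(im,None,fx=k,fy=k,interpolation=cv2.INTER_CUBIC))
E
python3 rel.py "(.015,0,.043)"
```

```text
14.2 [ 0.5672 -0.0509  0.0492] [[-0.955, -0.296, -0.0], [-0.296, 0.955, -0.0], [0.0, -0.0, -1.0]] [ 0.2 -1.3  0.4] 0.7730043874991456 [-0.23  0.29  1.81 -0.    1.04 -2.1 ]
org [-0.0034 -0.0008  0.0432]
yaw err deg 0.10062824990995978
shift tool [-0.0007 -0.0184  0.0002]
```

View pics/mz_side.png

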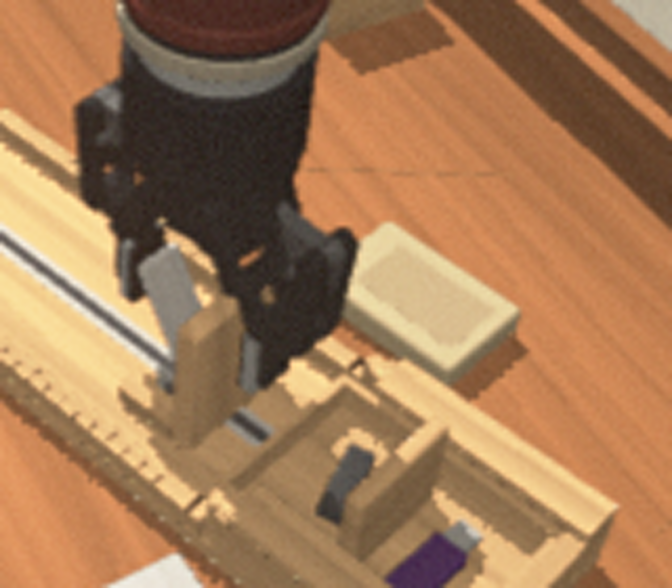

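```bash
cat > pj.py <<'E'
from h import *
from fit import w2o,o2w
import sys
p=np.load('org.npy')
f=lambda X: np.round((np.array(proj('side',o2w(p,X)))-[230,160])*4.2).astype(int).tolist()
for x in np.arange(.010,.056,.005): print(round(x,3),'plate front bottom L',f((x,-.032,.01)),'top L',f((x,-.032,.088)),'top R',f((x,.032,.088)))
print('mark walls',f((.047,.05,.022)),f((.047,-.05,.022)),f((.047,.06,.022)),f((.047,-.06,.022)), 'tray rear rim top',f((.05,.043,.03)),f((.05,-.043,.03)),'front rim',f((.17,.038,.03)))
E
python3 pj.py
```

```text
0.01 plate front bottom L [168, 441] top L [174, 327] top R [275, 250]
0.015 plate front bottom L [176, 448] top L [183, 333] top R [284, 256]
0.02 plate front bottom L [184, 454] top L [191, 340] top R [293, 262]
0.025 plate front bottom L [192, 461] top L [200, 347] top R [301, 268]
0.03 plate front bottom L [200, 468] top L [209, 353] top R [310, 274]
0.035 plate front bottom L [208, 474] top L [218, 360] top R [319, 280]
0.04 plate front bottom L [217, 481] top L [227, 367] top R [328, 287]
0.045 plate front bottom L [225, 488] top L [236, 374] top R [337, 293]
0.05 plate front bottom L [233, 495] top L [245, 381] top R [346, 299]
0.055 plate front bottom L [242, 502] top L [254, 388] top R [355, 306]
mark walls [350, 372] [201, 498] [364, 360] [185, 512] tray rear rim top [348, 373] [219, 482] front rim [564, 542]
```

arm_command(steps=[[[0,0,0],[0,-0.004,0],0.55],[[0,0,0],[0,-0.005,0],0.55],[[0,0,0],[0,-0.004,0],0.55],[[0,0,0],[0,-0.003,0],0.55],[[0,0,0],[0,-0.002,0],0.55],[[0,0,0],[0,0,0],0.55]])

```text
time_s: 14.7
position: [0.5725, -0.0677, 0.0492]
tcp_rot: [0.0, -0.15, 0.989, -0.0]
wrist_force: [0.5, -0.5, -0.4]
grip_width: 0.775
```

```bash
cat > shot.py <<'E'
from h import *
import sys
t=sys.argv[1]; im=optics.snapshot('side'); cv2.imwrite(f'pics/{t}.png',cv2.resize(im[160:300,230:390],None,fx=4.2,fy=4.2,interpolation=cv2.INTER_CUBIC))
E
python3 shot.py n; python3 rel.py "(.015,0,.043)"
```

```text
14.75 [ 0.5725 -0.0676  0.0492] [[-0.955, -0.296, 0.0], [-0.296, 0.955, -0.0], [-0.0, -0.0, -1.0]] [ 0.2  0.5 -0.5] 0.7742687944304155 [-0.25  0.31  1.79 -0.    1.04 -2.13]
org [ 0.0142 -0.0006  0.0432]
yaw err deg 0.12736683172960284
shift tool [-0.0006 -0.0008  0.0002]
```

View pics/n.png

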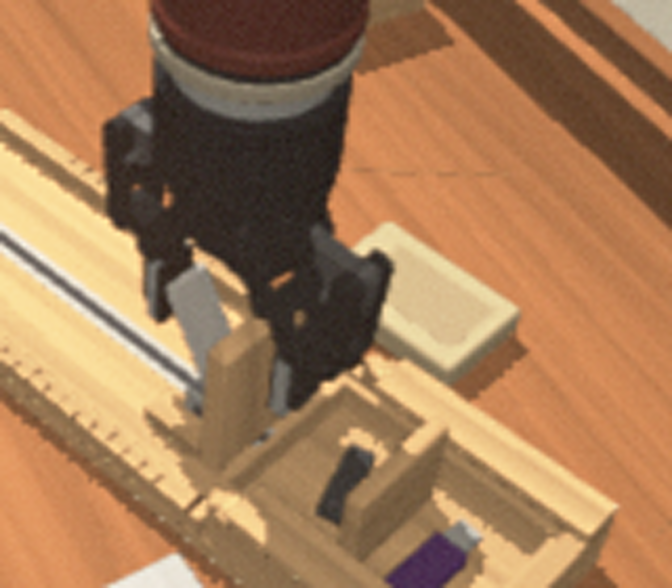

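The plate is just behind the mark with the lever open, its base corner at about (212,470). I'll start the squeeze gradually, advancing half the closing distance per row so the plate face stays put.

arm_command(steps=[[[0,0,0],[0,-0.001,0],0.5],[[0,0,0],[0,-0.001,0],0.45],[[0,0,0],[0,0,0],0.4],[[0,0,0],[0,0,0],0.36],[[0,0,0],[0,0,0],0.36]])

```text
time_s: 15.17
position: [0.5731, -0.0691, 0.0493]
tcp_rot: [0.0, -0.15, 0.989, -0.0]
wrist_force: [-0.6, 1.3, 0.6]
grip_width: 0.678
```

```bash
python3 shot.py o; python3 rel.py "(.016,0,.043)"
```

```text
15.22 [ 0.5731 -0.0691  0.0493] [[-0.955, -0.296, 0.0], [-0.296, 0.955, -0.0], [-0.0, -0.0, -1.0]] [0.5 1.  0.9] 0.6803438727940728 [-0.26  0.31  1.79  0.    1.04 -2.13]
org [ 0.0158 -0.0005  0.0433]
yaw err deg 0.14035068960220087
shift tool [-0.0005 -0.0002  0.0003]
```

View pics/o.png

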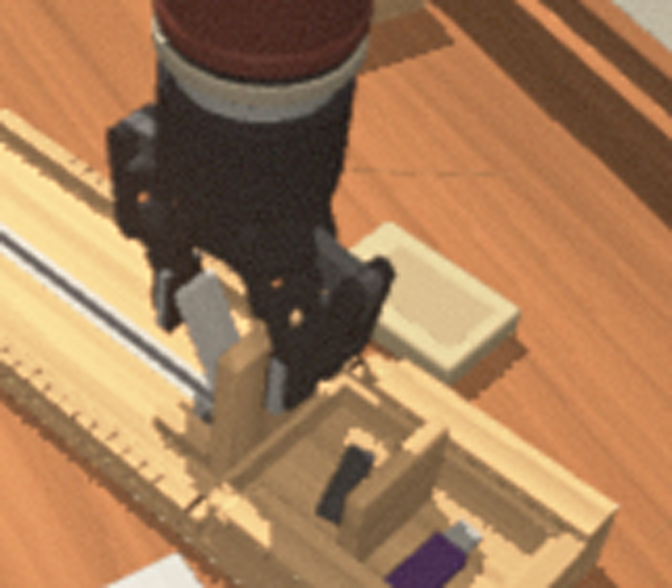

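arm_command(steps=[[[0,0,0],[0,-0.0011,0],0.31],[[0,0,0],[0,-0.0011,0],0.26],[[0,0,0],[0,-0.0011,0],0.21],[[0,0,0],[0,-0.0011,0],0.16],[[0,0,0],[0,0,0],0.16]])

```text
time_s: 15.63
position: [0.5748, -0.0743, 0.0505]
tcp_rot: [0.0, -0.15, 0.989, -0.001]
wrist_force: [-3.8, -0.6, 8.3]
grip_width: 0.585
```

```bash
python3 shot.py q; python3 rel.py "(.016,0,.043)"
```

```text
15.68 [ 0.5748 -0.0743  0.0505] [[-0.955, -0.296, 0.001], [-0.296, 0.955, -0.001], [-0.0, -0.001, -1.0]] [-4.1 -0.8  8.2] 0.5818695956840657 [-0.26  0.31  1.78 -0.    1.05 -2.14]
org [ 0.0213 -0.0004  0.0445]
yaw err deg 0.12952997700347169
shift tool [-0.0004  0.0053  0.0015]
```

View pics/q.png

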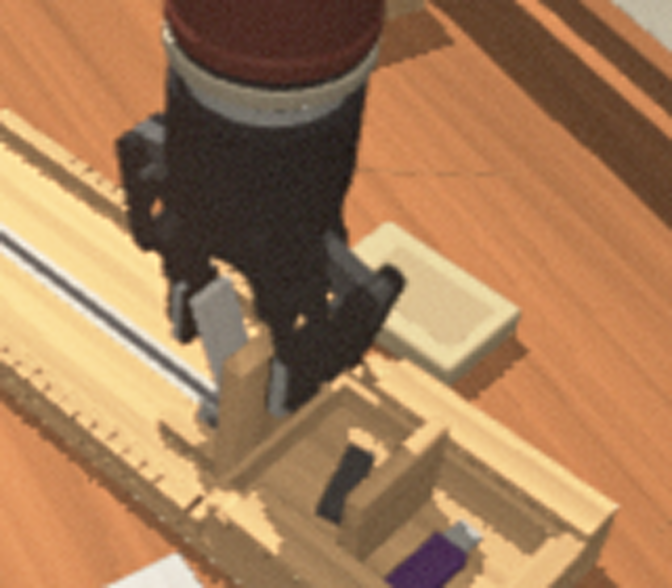

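The squeeze is working: the lever is turning and the front pad stays near 0.046. Continuing.

arm_command(steps=[[[0,0,0],[0,-0.001,0],0.11],[[0,0,0],[0,-0.001,0],0.06],[[0,0,0],[0,-0.001,0],0.01],[[0,0,0],[0,-0.001,0],-0.04],[[0,0,0],[0,-0.001,0],-0.09],[[0,0,0],[0,0,0],-0.09]])

```text
time_s: 16.18
position: [0.577, -0.0794, 0.0507]
tcp_rot: [0.001, -0.15, 0.989, -0.001]
wrist_force: [0.5, -1.3, 4.6]
grip_width: 0.457
```

```bash
python3 shot.py r; python3 rel.py "(.016,0,.043)"
```

```text
16.23 [ 0.5771 -0.0794  0.0505] [[-0.955, -0.296, 0.003], [-0.296, 0.955, -0.002], [-0.002, -0.003, -1.0]] [-0.3 -1.6  4.9] 0.46271617268651166 [-0.27  0.31  1.78 -0.    1.05 -2.14]
org [0.0268 0.0003 0.0445]
yaw err deg 0.13676313210675062
shift tool [0.0003 0.0108 0.0015]
```

View pics/r.png

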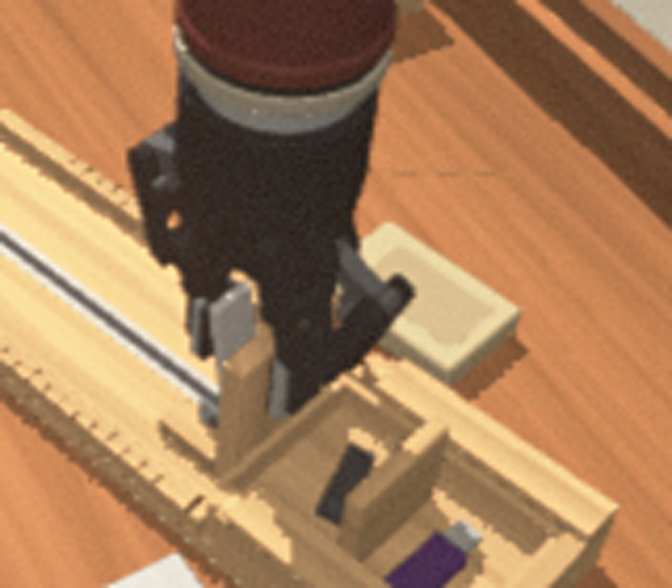

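arm_command(steps=[[[0,0,0],[0,-0.0008,0],-0.14],[[0,0,0],[0,-0.0008,0],-0.19],[[0,0,0],[0,-0.0008,0],-0.24],[[0,0,0],[0,-0.0008,0],-0.29],[[0,0,0],[0,-0.0008,0],-0.34],[[0,0,0],[0,-0.0005,0],-0.38],[[0,0,0],[0,-0.0005,0],-0.42],[[0,0,0],[0,0,0],-0.5],[[0,0,0],[0,0,0],-0.7]])

```text
time_s: 16.98
position: [0.5796, -0.0871, 0.052]
tcp_rot: [0.002, -0.15, 0.989, -0.003]
wrist_force: [-1.3, -13.1, 11.0]
grip_width: 0.294
```

```bash
python3 shot.py s; python3 rel.py "(.016,0,.043)"
```

```text
17.03 [ 0.5796 -0.0871  0.052 ] [[-0.955, -0.296, 0.005], [-0.296, 0.955, -0.006], [-0.003, -0.007, -1.0]] [ -0.2 -13.2  10.7] 0.2893644027858103 [-0.28  0.32  1.77 -0.    1.05 -2.15]
org [0.0349 0.0004 0.046 ]
yaw err deg 0.10837283029843547
shift tool [0.0004 0.0189 0.0028]
```

View pics/s.png

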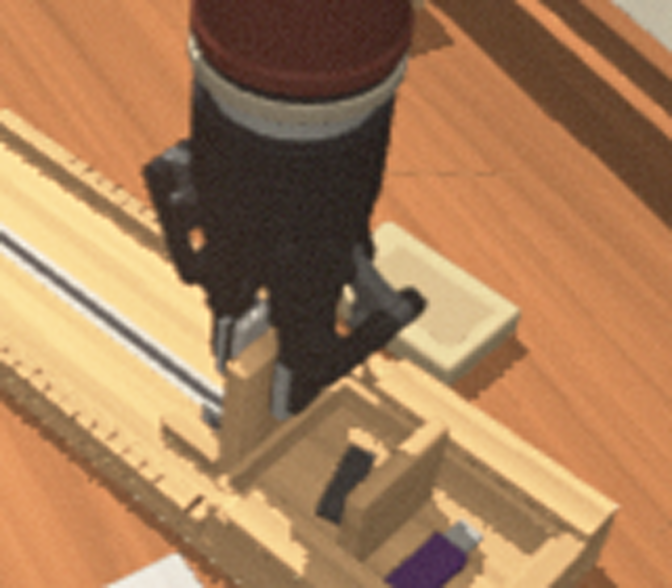

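The lever looks upright. I'll check the plate position against the mark with an overlay.

```bash
python3 - <<'E'
from h import *
from fit import w2o,o2w
p=np.load('org.npy')
im=optics.snapshot('side'); cv2.imwrite('pics/t_side.png',im)
x0,y0,k=255,225,9; z=cv2.resize(im[y0:y0+65,x0:x0+80],None,fx=k,fy=k,interpolation=cv2.INTER_CUBIC)
f=lambda X: tuple(np.round((np.array(proj('side',o2w(p,X)))-[x0,y0]+.5)*k-.5).astype(int).tolist())
for x,c in ((.042,(255,0,0)),(.047,(0,0,255)),(.052,(0,255,0))):
    cv2.line(z,f((x,-.032,.01)),f((x,-.032,.05)),c,1); cv2.line(z,f((x,-.06,.022)),f((x,-.05,.022)),c,1); cv2.line(z,f((x,.06,.022)),f((x,.05,.022)),c,1)
cv2.imwrite('pics/tz.png',z)
for th in('lever_tip','stop_face','lever','tray_rib','stop','mark'):
    r=optics.mark_of('side',th); print(th,[(np.round(x['point'],1).tolist(),round(x['score'],2)) for x in r[:2]])
E
python3 rel.py
```

```text
lever_tip [([290.9, 233.8], 0.64)]
stop_face [([295.8, 242.3], 0.71), ([291.1, 235.2], 0.28)]
lever []
tray_rib [([323.6, 269.2], 0.61)]
stop [([297.1, 266.2], 0.6)]
mark [([296.5, 265.4], 0.55), ([273.0, 323.1], 0.44)]
17.38 [ 0.5796 -0.0871  0.052 ] [[-0.955, -0.296, 0.005], [-0.296, 0.955, -0.006], [-0.003, -0.007, -1.0]] [ -1.2 -13.9   9.9] 0.289059737432943 [-0.28  0.32  1.77 -0.    1.05 -2.15]
org [0.0349 0.0004 0.046 ]
yaw err deg 0.10490637710125839
```

View pics/tz.png

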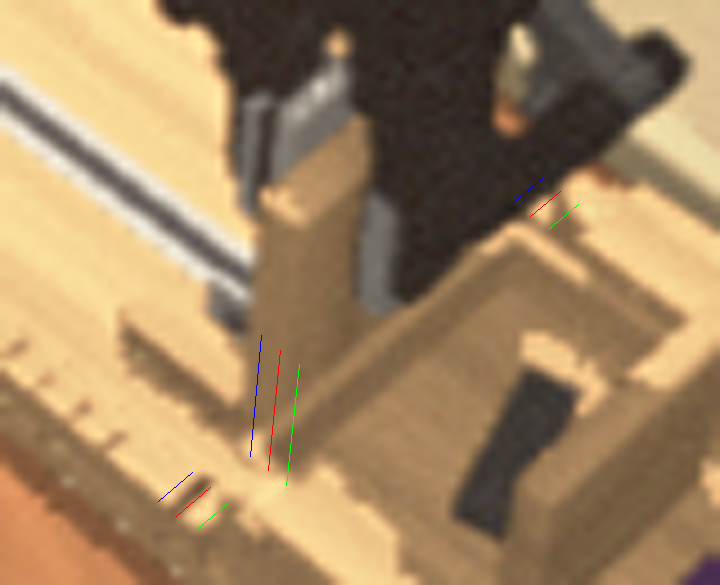

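Run:
```python
from h import *
from fit import w2o,o2w
p=np.load('org.npy')
im=cv2.imread('pics/t_side.png')
x0,y0,k=270,228,16; z=cv2.resize(im[y0:y0+36,x0:x0+48],None,fx=k,fy=k,interpolation=cv2.INTER_CUBIC)
f=lambda X: tuple(np.round((np.array(proj('side',o2w(p,X)))-[x0,y0]+.5)*k-.5).astype(int).tolist())
for x,c in ((.042,(255,0,0)),(.047,(0,0,255)),(.052,(0,255,0))):
    cv2.polylines(z,[np.array([f(q) for q in ((x,-.032,.088),(x,.032,.088),(x-.012,.032,.088),(x-.012,-.032,.088),(x-.012,-.032,.04))])],False,c,1)
    cv2.line(z,f((x,-.032,.088)),f((x,-.032,.04)),c,1)
cv2.imwrite('pics/tz2.png',z)
```

```text
(no output)
```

View pics/tz2.png

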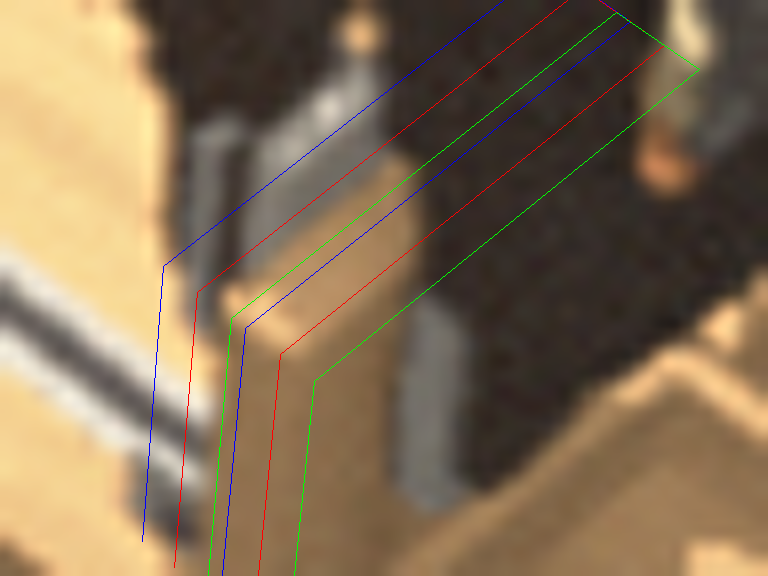

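By camera and by arm, the plate is about 2–3 mm ahead of the line, against the tray. That's within tolerance, but I'll grip fully and ease it back slightly.

arm_command(steps=[[[0,0,0],[0,0,0],-1],[[0,0,0],[0,0.001,0],-1],[[0,0,0],[0,0,0],-1],[[0,0,0],[0,0,0],-1]])

```text
time_s: 17.72
position: [0.5796, -0.0871, 0.052]
tcp_rot: [0.002, -0.15, 0.989, -0.004]
wrist_force: [-0.1, -17.1, 8.7]
grip_width: 0.288
```

```bash
python3 rel.py
```

```text
17.72 [ 0.5796 -0.0871  0.052 ] [[-0.955, -0.296, 0.006], [-0.296, 0.955, -0.007], [-0.003, -0.008, -1.0]] [ -0.1 -17.1   8.7] 0.2884409030513071 [-0.28  0.32  1.77 -0.01  1.05 -2.15]
org [0.0348 0.0004 0.046 ]
yaw err deg 0.10112438885042252
```

arm_command(steps=[[[0,0,0],[0,0.001,0],-1],[[0,0,0],[0,0,0],-1],[[0,0,0],[0,0,0],-1]])

```text
time_s: 17.97
position: [0.5796, -0.087, 0.052]
tcp_rot: [0.003, -0.15, 0.989, -0.005]
wrist_force: [2.3, -20.3, 6.4]
grip_width: 0.291
```

arm_command(steps=[[[0,0,0],[0,0.001,0],-1],[[0,0,0],[0,0,0],-1],[[0,0,0],[0,0,0],-1]])

```text
time_s: 18.22
position: [0.5794, -0.0863, 0.052]
tcp_rot: [0.003, -0.149, 0.989, -0.005]
wrist_force: [2.2, -21.5, 6.3]
grip_width: 0.291
```

```bash
python3 rel.py
```

```text
18.22 [ 0.5794 -0.0863  0.052 ] [[-0.955, -0.296, 0.007], [-0.296, 0.955, -0.009], [-0.004, -0.01, -1.0]] [  2.2 -21.5   6.3] 0.29090876120219594 [-0.28  0.32  1.77 -0.01  1.04 -2.15]
org [0.0341 0.0005 0.046 ]
yaw err deg 0.08684268814479879
```

It slides at about 21 N. I'll take 1.5 mm more, then relax the pull.

arm_command(steps=[[[0,0,0],[0,0.001,0],-1],[[0,0,0],[0,0.0007,0],-1],[[0,0,0],[0,0,0],-1],[[0,0,0],[0,0,0],-1]])

```text
time_s: 18.55
position: [0.5789, -0.085, 0.052]
tcp_rot: [0.003, -0.149, 0.989, -0.005]
wrist_force: [2.3, -23.0, 6.5]
grip_width: 0.291
```

```bash
python3 rel.py
```

```text
18.55 [ 0.5789 -0.085   0.052 ] [[-0.955, -0.295, 0.007], [-0.296, 0.955, -0.009], [-0.004, -0.011, -1.0]] [  2.3 -23.    6.5] 0.29052775825198535 [-0.28  0.31  1.77 -0.01  1.04 -2.14]
org [0.0326 0.0004 0.046 ]
yaw err deg 0.08337717018423518
```

arm_command(steps=[[[0,0,0],[0,-0.0015,0],-1],[[0,0,0],[0,-0.0015,0],-1],[[0,0,0],[0,-0.001,0],-1],[[0,0,0],[0,0,0],-1],[[0,0,0],[0,0,0],-1]])

```text
time_s: 18.97
position: [0.579, -0.0853, 0.052]
tcp_rot: [0.002, -0.15, 0.989, -0.002]
wrist_force: [-1.9, -8.8, 13.0]
grip_width: 0.286
```

```bash
python3 - <<'E'
from h import *
from fit import w2o,o2w
p=np.load('org.npy')
im=optics.snapshot('side')
cv2.imwrite('pics/v_top.png',cv2.resize(optics.snapshot('top')[125:260,185:400],None,fx=3.6,fy=3.6))
x0,y0,k=255,222,7; z=cv2.resize(im[y0:y0+85,x0:x0+110],None,fx=k,fy=k,interpolation=cv2.INTER_CUBIC)
f=lambda X: tuple(np.round((np.array(proj('side',o2w(p,X)))-[x0,y0]+.5)*k-.5).astype(int).tolist())
for x,c in ((.047,(0,0,255)),):
    cv2.polylines(z,[np.array([f(q) for q in ((x,-.032,.088),(x,.032,.088),(x-.012,.032,.088),(x-.012,-.032,.088),(x-.012,-.032,.04))])],False,c,1)
cv2.imwrite('pics/v.png',z)
E
python3 rel.py
```

```text
19.07 [ 0.579  -0.0853  0.052 ] [[-0.955, -0.296, 0.004], [-0.296, 0.955, -0.004], [-0.003, -0.005, -1.0]] [-2.4 -8.8 12.6] 0.29026574426822543 [-0.28  0.32  1.77 -0.    1.05 -2.15]
org [0.033  0.0004 0.046 ]
yaw err deg 0.11051938843689868
```

View pics/v.png

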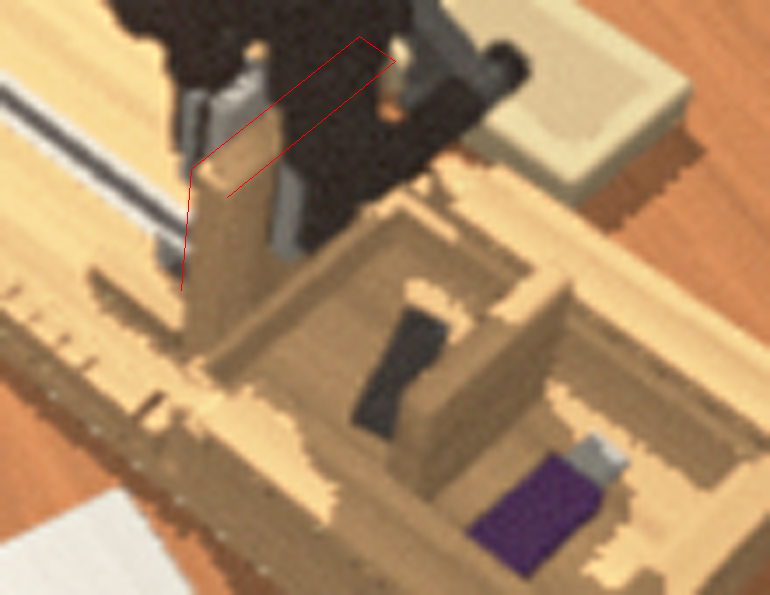

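The plate now coincides with the overlay at the mark. The lever is parallel to the plate and held between the pads, the drives are in the tray, and the tray is home. Handing in.

```bash
python3 -c "
from bench import job_done
print(job_done())"; python3 rel.py
```

```text
the job is handed in; nothing more can be done
None
the job is handed in; nothing more can be done
```

I handed the job in at about 19 s with all the steps carried out, but no verdict was reported. The gripper is still squeezing lever and plate together.

**What I did:**
- I gripped the tray by its rib and slid it under the lips until the force built up against the end wall.
- I pushed the stop up from behind with its lever open.
- I squeezed the lever shut while moving the hand forward, so the plate stayed at the line.
- The plate had come to rest about 2–3 mm past the line, against the tray, so I eased it back about 2 mm while clamped.

**Last checks:**
- **Tray:** it stopped against the end wall. The side camera puts the rib at about 110 mm along the organiser, where a home tray should be. Both drives are lying in it.
- **Stop:** the plate's front face matches the 47 mm overlay in the side picture.
- **Lever:** it looks upright and parallel to the plate, held at full grip. The measured opening (about 25 mm) matches a shut lever.
- **Other things:** the card reader and tin look untouched. The egg was last seen in place before the final squeeze.

**Where checks disagreed or were missing:**
- The arm readings and the camera fit differed by about 2 mm along the organiser. The plate's true position is therefore 47 mm to within 2–3 mm, inside the 5 mm allowed.
- For the tray, one network estimate gave 105 mm, right at the limit. The rib estimate and the wall contact both say it is home.
- The top view was mostly blocked by the arm, so the final checks rest on the side camera and the arm readings.
- The wrist still carried a steady force of about 15 N when I handed in.

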